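# Mount the tool holder on the grooming arm and stand the balm jar in it

## Robot

A 6-joint arm with a two-finger parallel gripper is mounted at the origin on the work surface. World frame = base frame: x ahead of the robot, y to its left, z up, the work surface at z = 0. Lengths are in mm, angles in rad, forces in N, time in s.
With the tool pointing down it reaches from about 275 to 750 mm from the base axis. Payload 10.2 kg.
Tool frame: the origin (TCP) lies at the very end of the fingers, on their centre line; the grasp point (between the pads) lies 19 mm behind it; z points along the fingers, y is the line along which they close (so a half turn about z gives the same grasp; the last joint's range is limited). The gripper opens to 85 mm and grips with 20 to 120 N. Pads are 22 mm wide; open, the fingers measure 114 mm over their backs; the gripper's body (76 mm by 85 mm) begins 54 mm behind the grasp point. The pads swing forward as they close: fully open they stand 13 mm farther back than shut.
Start: joints at [0.917, 0.313, 1.498, -0, 1.331, -0.223], TCP at [219.252, 477.032, 231.294] pointing down, gripper open.
Joint ranges: [-2.94, 2.94], [-0.97, 2.17], [0.19, 2.56], [-1.23, 4.37], [0.02, 3.11], [-2.88, 2.88]. Speed limits (rad/s): [2.39, 2.39, 3.01, 3.14, 3.14, 3.14].

## Interface

Orientations are given as a unit quaternion [w, x, y, z].
In Python, from rig import ctrl gives the robot as it stands.
- The arm moves only by the tool step_arm, never from a script. Its argument "increments" is a list of rows, each a list of 3 entries, a list of its own where there are three numbers: the shift along the tool's x, y, z in cm, then the turn, a rotation vector about the tool's x, y, z in degrees, then the opening in per cent of the stroke, from 0 (shut) to 100 (fully open). A call has 1 to 8 rows; each row is the pose to reach, as a shift and turn from the pose commanded when the call began, along the tool's axes at that moment; what a row does not reach only later rows make up. A row lasts 1/8 s, in which the tool goes at most 62.5 mm and 10.7 degrees, less where a joint would pass 70% of its speed; a pose out of reach is approached as far as the arm can. A call with a gripper value outside its range is refused whole. The fingers move at their own pace and stop on an object; "squeeze" is the grip in N (left out, the last holds). Time passes only in rows, so rows that repeat a pose let the fingers close. It gives the time, the measured TCP pose, the force, the opening and the grip force at its end, in the units of the state.
- ctrl.sense(): the state, without advancing time (a new reading comes with each control period).
- ctrl.capture(name): name is "scene" or "top"; returns a dict with "img" (480x640x3 uint8, red, green, blue), "fx", "fy", "cx", "cy" (pixels), "extrinsics" (4x4, takes a point from camera to world coordinates). Camera axes: x right, y down, z forward; pixel columns grow to the right and rows downward; lengths in mm; the calibration is good to about 2 mm. A picture is of the moment at which its call begins. There is no depth.
- ctrl.finish_job(): hands the job in; it is judged then, once.
The state is a dict: "time_s": time; "joints": joint angles; "dq": joint speeds; "tau": joint torques, N m; "eef_pos": TCP position; "ee_rot": TCP orientation; "force": force on the tool from outside, world axes, zero at the start; "wrist_torque": the same for the moment, N m; "grip_width": opening from 0.0 (shut) to 1.0 (fully open); "grip_force": force on a finger pad.
Only numpy, scipy, OpenCV 4.12 (cv2) and the standard library are available. Lean on these libraries where they do the work, as an engineer would, in place of code of your own. Each camera call takes 0.05 s, during which the arm holds its last target. There are 200 camera calls.

## Task

Mount the green tool holder on the grooming arm: slide its dovetail foot, narrow end first, into the tapered way of the aluminium bracket and push it firmly along until it wedges tight. Then put the amber jar in the holder's cup, standing fully down and upright with the middle of its blue label facing squarely out of the cup's window; set it down, do not drop or tip it. Leave the brush, the comb and the ball where they lie.

Things in the scene. Friction and masses are not known exactly. Their poses are not given: they have to be found in the camera images.
- bracket: Fixed aluminium swivel bracket on the grooming arm's post. Origin on the post's axis at table height; +x is level, from the open table towards the post: the way narrows and the holder is pushed in this direction. The tapered dovetail way is at x = -205 to -95 mm; beyond it only the neck (no higher than the way's floor), the collar (radius 23, up to 45 mm) and the 25 mm post (380 mm tall)
- way_home (a point): Point on the way's floor (22 mm above the table), midway along it and between the jaws, in the bracket's axes (150 mm before the post). The holder's origin is here when both flanks of its foot just meet the jaws; pushed firmly (10 to 20 N) it goes 0.5 to 2 mm farther (+x). No stop, only the wedge, which is stiff; the faces are oiled (friction about 0.2) and once wedged it stays
- way_mouth (a point): Middle of the way's wide open end, on its floor, 55 mm before way_home. The way is 110 mm long, 104 mm wide outside, between two undercut dark grey jaws 12 mm high leaning inwards by 15 degrees; the gap at floor level narrows from 67.7 mm here to 52.3 mm at the far, also open, end (4 degrees a side)
- holder: Green plastic tool holder, about 0.42 kg, 190 mm long (x = -100 to 90), 90 wide, 100 high, standing on its aluminium dovetail foot. Origin amid the foot's underside, +x to the narrow leading end, z up. Foot: 110 mm long, 14 high, underside 67.7 mm wide at the rear, 52.3 at the front, flanks matching the way. The base plate over it (z = 14 to 20) passes 2 mm above the jaws
- fin_top (a point): Middle of the top edge of the holder's grab fin, right above its origin: an upright plate 14 mm thick (along the holder's x), 60 mm wide (y), up to z = 100 mm; pinch it from above across its thickness. Beside it stand the jar cup (behind, axis at x = -53 mm, up to z = 56 mm) and a low comb rack (in front, up to z = 46 mm)
- push_plate (a point): Middle of the outer face of the holder's rear push plate (x = -100 mm, 60 mm wide, z = 14 to 50 mm above the foot's underside); push here with shut fingers in the holder's +x direction
- cup_floor (a point): Middle of the floor of the jar cup, 20 mm above the holder's underside. The cup is round, 69 mm inside, with a wall 4 mm thick and 36 mm high, cut down to a sill 8 mm high in the window
- cup_window (a point): Point in the middle of the cup's window, 31 mm from the cup's axis on the holder's -y side (the window spans about 45 degrees either way). The jar's label must face this side
- jar: Amber glass jar, about 0.3 kg, 62 mm diameter, body 72 mm high, with an aluminium screw lid (shut tight) 59 mm diameter from 76 to 100 mm. Origin in the middle of its underside, z up, +x through the middle of its label. It starts upright on the table
- jar_label (a point): Middle of the jar's blue label (about 80 degrees wide, 48 mm high), on the surface 31 mm from the jar's axis; a blue seal strip 12 mm wide runs from the label up over the lid's edge to the middle of the lid's top
- jar_lid (a point): Middle of the top of the lid, 100 mm above the jar's underside; grip the lid across its 59 mm diameter
- brush: Pink silicone curry brush, 112 x 62 x 48 mm, lying on the table; origin under its middle. Bystander
- comb: Steel comb, 190 x 30 x 7 mm, lying flat on the table; origin under its middle, long side along x. Bystander
- ball: Orange plastic treat ball, 75 mm diameter, standing on a small flat; origin under its middle. Bystander
There are look-alikes about, which are no part of the job. There is more than one size of the jar; the job needs the smaller. Of the things that look like the holder, take the one that is farthest from the robot's base at the start.

How it is judged (in metres and radians):
On the way, in this order (a step that is already met when the one before it is completed fails the run):
1. the holder's foot lies in the way and is wedged tight: both flanks home and bearing hard on the jaws (x of holder in the frame of way_home above -0.001 m and z of holder in the frame of way_home between -0.002 and 0.002 m and angle between the x axis of holder and the x axis of bracket, either way round below 0.03 rad and contact force between holder and bracket above 15 N), for 0.2 s.
2. the jar stands fully down in the cup with its label facing out of the window (horizontal distance between jar and cup_floor below 0.006 m and z of jar in the frame of cup_floor below 0.003 m and horizontal distance between jar_label and cup_window below 0.014 m), for 0.2 s.
At the end, for the whole second after the job is handed in: The holder is down in the way (2 mm), in line (0.03 rad), at most 1 mm short of where both flanks bear on the jaws; the jar stands upright (0.08 rad) on the cup's floor (3 mm), within 6 mm of its axis, the middle of its label within 14 mm of the middle of the window; both at rest (all of step 2 and x of holder in the frame of way_home above -0.001 m and z of holder in the frame of way_home between -0.002 and 0.002 m and angle between the x axis of holder and the x axis of bracket, either way round below 0.03 rad and angle between jar's own z axis and vertical below 0.08 rad and linear speed of each of jar, holder below 0.02 m/s); the robot touches nothing.
It fails at once if the brush, comb or ball is shifted by more than 30 mm (distance of any of brush, comb, ball from where it was at the start of the episode above 0.03 m).
It fails at once if the jar is tipped by more than 0.5 rad (angle between jar's own z axis and vertical above 0.5 rad).
It fails at once if the jar is dropped (falls free for more than about 15 mm) (linear speed of jar above 0.55 m/s and contact force between the fingers and jar below 0.1 N).
It also fails if it takes over 72 s, if anything falls off the work surface, if the arm or the gripper's body presses on something with over 40 N, if the wrist force passes 120 N, or if a joint passes its speed limit or range.

## Working session

There is one attempt and no reset: what is moved stays moved. The work goes in short steps, Python scripts to look and compute and a tool call to move; the robot and the scene stay as the last step left them, time stands still between calls to the robot, and variables do not carry over. Pictures are saved under pics/ and viewed, at most 11 in all, crops included, and the job is handed in when it is done.

Besides the shell and the picture viewer there is one more tool, called after ">>>" as name([rows], argument=value, ...), one row to a line, values as JSON. step_arm: Moves the arm, as the interface text tells. Its arguments: {"type":"object","properties":{"increments":{"type":"array"},"squeeze":{"type":"number"}},"required":["increments"]}

```bash
mkdir -p pics; ls
cat > h.py <<'E'
import numpy as np, cv2
from rig import ctrl
def cap(n,save=None):
    c=ctrl.capture(n)
    if save: cv2.imwrite('pics/'+save,c['img'][:,:,::-1])
    return c
def ray(c,u,v):
    E=np.array(c['extrinsics']); d=E[:3,:3]@np.array([(u-c['cx'])/c['fx'],(v-c['cy'])/c['fy'],1]); return E[:3,3],d
def onz(c,u,v,z):
    o,d=ray(c,u,v); return o+d*(z-o[2])/d[2]
def tri(r1,r2):
    (a,d),(b,e)=r1,r2
    s=np.linalg.lstsq(np.c_[d,-e],b-a,rcond=None)[0]; p,q=a+d*s[0],b+e*s[1]
    return (p+q)/2,np.linalg.norm(p-q)
def proj(c,p):
    E=np.array(c['extrinsics']); q=E[:3,:3].T@(np.array(p)-E[:3,3]); return c['fx']*q[0]/q[2]+c['cx'],c['fy']*q[1]/q[2]+c['cy']
E
python3 - <<'E'
from h import *
for n in('scene','top'):
    c=cap(n,n+'0.png'); print(n,c['fx'],c['cx'],c['cy'],np.round(c['extrinsics'],3).tolist())
print(ctrl.sense())
E
```

```text
pics
scene 519.4955523076554 318.5957227655906 234.3171533069422 [[-0.376, 0.8, -0.467, 1140.786], [0.926, 0.327, -0.186, 307.758], [0.004, -0.502, -0.865, 1171.512], [0.0, 0.0, 0.0, 1.0]]
top 451.7554246163314 313.4195189110104 236.5754595462329 [[0.007, -0.992, 0.128, 414.023], [-1.0, -0.008, -0.009, 54.208], [0.01, -0.128, -0.992, 1178.764], [0.0, 0.0, 0.0, 1.0]]
{'time_s': 0.1, 'joints': array([ 9.16556685e-01,  3.13362090e-01,  1.49831775e+00, -2.69699615e-05,
        1.33099200e+00, -2.23408731e-01]), 'dq': array([ 0.00080416,  0.0001845 , -0.00182019,  0.00099975, -0.00095808,
        0.00014183]), 'tau': array([ 3.97519398e-03, -4.12895858e+01, -2.60140157e+01, -9.54067468e-05,
        2.98807994e-03,  5.99338222e-06]), 'eef_pos': array([219.14161587, 476.84113866, 230.82497802]), 'ee_rot': array([-2.17403073e-04,  2.13750133e-01,  9.76888217e-01, -4.94031736e-04]), 'force': array([-0.73398447,  0.15981337,  0.56586542]), 'wrist_torque': array([ 0.02621247,  0.03231296, -0.01643528]), 'grip_force': 0.0, 'grip_width': 1.001605955939367}
```

View pics/scene0.png

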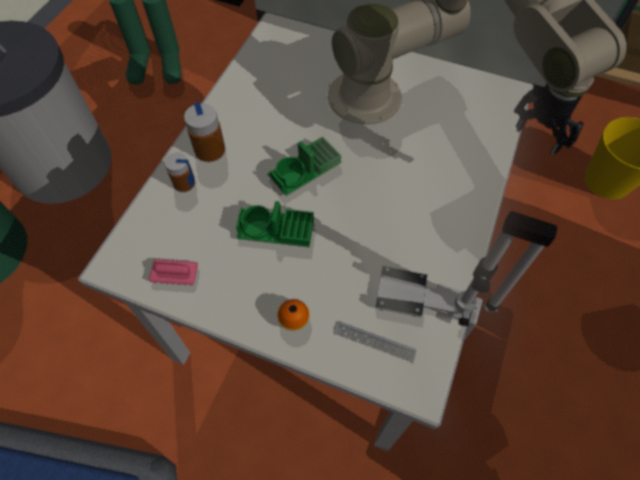

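View pics/top0.png

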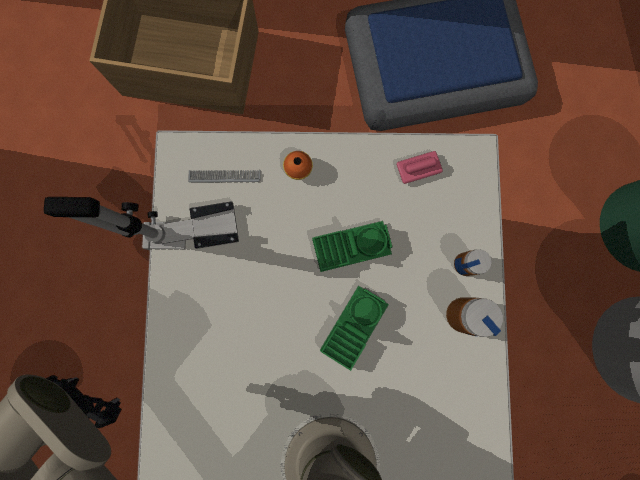

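Scene: candidate holders in the top view are at (352,246), which is far from the base, and (355,328), which is near. Jars are at (472,263), small, and (477,317), large. I choose the far holder and the small jar. The bracket way is at (213,225), with its mouth towards the right (world -y). I'll check this in a close crop.

Run:
```python
import cv2,numpy as np
t=cv2.imread('pics/top0.png');s=cv2.imread('pics/scene0.png')
f=lambda im,x,y,w,h:cv2.resize(im[y:y+h,x:x+w],(400,300),interpolation=cv2.INTER_CUBIC)
cv2.imwrite('pics/crop1.png',np.vstack([np.hstack([f(t,303,208,100,75),f(t,180,188,100,75)]),np.hstack([f(s,226,190,100,75),f(s,360,250,100,75)])]))
cv2.imwrite('pics/crop2.png',np.hstack([f(t,440,230,60,45),f(s,150,145,60,45)]))
```

```text
(no output)
```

View pics/crop1.png

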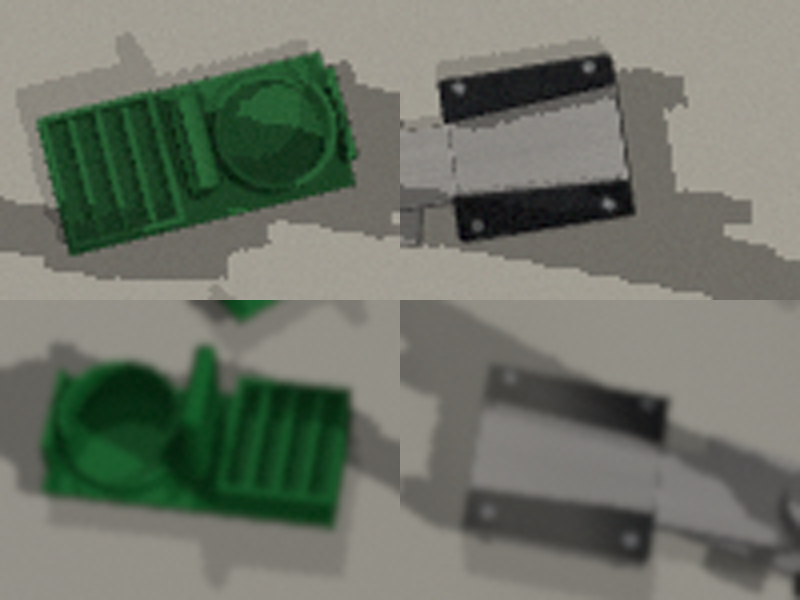

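View pics/crop2.png

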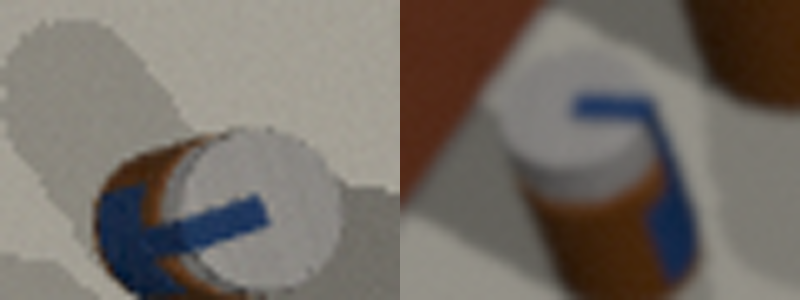

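The crops confirm the choice. The far holder has its cup at the right and its rack (narrow end) at the left, pointing towards the bracket. The small jar's lid is at top (472,261), with its label facing left. Jaws and screws are clear. Next I measure.

```bash
cat > m1.py <<'E'
from h import *
T=cap('top');S=cap('scene')
def comps(m,box,mn=3):
    x,y,w,h=box; k=np.zeros(m.shape,np.uint8); k[y:y+h,x:x+w]=m[y:y+h,x:x+w]
    n,l,st,ce=cv2.connectedComponentsWithStats(k); return [(st[i,4],ce[i],(l==i)) for i in range(1,n) if st[i,4]>=mn]
def quad(mask):
    cs,_=cv2.findContours(mask.astype(np.uint8),cv2.RETR_EXTERNAL,cv2.CHAIN_APPROX_NONE); c=max(cs,key=cv2.contourArea); h=cv2.convexHull(c)
    for e in np.arange(1,8,.25):
        a=cv2.approxPolyDP(h,e,True)
        if len(a)<=4: break
    return a[:,0]
for nm,c,bb,hb in(('top',T,(185,195,60,60),(305,210,95,68)),('scene',S,(365,258,75,65),(230,195,90,57))):
    g=c['img'].astype(int); gray=g.max(2)
    print(nm,'jaws')
    for a,ce,m in comps((gray<(60 if nm=='top' else 75)).astype(np.uint8),bb,60):
        print(a,ce.round(1),[(q.tolist(),onz(c,*q,34)[:2].round(1).tolist()) for q in quad(m)])
    gm=((g[:,:,1]>g[:,:,0]*1.6)&(g[:,:,1]>40)).astype(np.uint8)
    for a,ce,m in comps(gm,hb,300): print('holder',a,ce.round(1),[(q.tolist(),onz(c,*q,20)[:2].round(1).tolist()) for q in quad(m)])
# screws, local maxima around crops
def blob(c,u,v,r=2):
    g=c['img'].max(2).astype(float)[v-r:v+r+1,u-r:u+r+1]; g=np.clip(g-np.median(g)-5,0,None); yy,xx=np.mgrid[v-r:v+r+1,u-r:u+r+1]; return (xx*g).sum()/g.sum(),(yy*g).sum()/g.sum()
tp=[(195,210),(227,205),(199,244),(232,239)]
sp=[(422,276),(387,269),(417,310),(382,303)]
tp=[(180+460/4-100,188+88/4),(180+588/4-100,188+67/4),(180+477/4-100,188+225/4),(180+608/4-100,188+204/4)]
sp=[(360+630/4-100,250+540/4-75),(360+488/4-100,250+512/4-75),(360+648/4-100,250+402/4-75),(360+510/4-100,250+377/4-75)]
P=[]
for a,b in zip(tp,sp):
    a=blob(T,*np.round(a).astype(int)); b=blob(S,*np.round(b).astype(int))
    p,e=tri(ray(T,*a),ray(S,*b)); P.append(p); print('screw',np.round(a,1),np.round(b,1),p.round(1),round(e,1))
# fin top end points and jar lid
def pt(n,a,b):
    p,e=tri(ray(T,*a),ray(S,*b)); print(n,p.round(1),round(e,1)); return p
pt('fin far end?',(303+191/4,208+97/4),(226+206/4,190+(478-300)/4))
pt('fin near end',(303+207/4,208+187/4),(226+205/4,190+52/4))
pt('strip end',(440+262*.15,230+205*.15),(150+(575-400)*.15,145+105*.15))
for nm,c,b in(('top',T,(455,245,40,35)),('scene',S,(160,145,40,50))):
    g=c['img'].astype(int); m=((g.max(2)-g.min(2)<30)&(g.min(2)>90))
    print(nm,[(a,ce.round(1)) for a,ce,_ in comps(m.astype(np.uint8),b,40)])
    m=(g[:,:,2]>g[:,:,0]*1.3)&(g[:,:,2]>50); print([(a,ce.round(1)) for a,ce,_ in comps(m.astype(np.uint8),b,5)])
E
python3 m1.py
```

```text
top jaws
390 [210.2 209.5] [([232, 209], [631.5, 253.8]), ([191, 218], [607.1, 357.9]), ([190, 208], [633.1, 361.6]), ([231, 202], [649.8, 256.9])]
434 [214.4 239.8] [([238, 240], [551.3, 236.1]), ([196, 248], [530.0, 342.1]), ([193, 238], [555.6, 350.7]), ([236, 233], [569.3, 241.7])]
holder 2521 [351.8 245.6] [([391, 253], [522.3, -156.5]), ([321, 271], [474.7, 23.8]), ([312, 238], [559.7, 47.5]), ([381, 221], [605.7, -131.7])]
scene jaws
402 [407.1 275.9] [([384, 268], [554.6, 246.6]), ([426, 275], [534.0, 346.9]), ([426, 284], [557.1, 353.6]), ([383, 274], [570.9, 249.5])]
472 [401.4 305.9] [([377, 299], [638.4, 257.2]), ([422, 303], [608.0, 358.6]), ([421, 314], [635.4, 364.3]), ([376, 306], [656.1, 260.8])]
holder 2293 [275.5 226. ] [([312, 213], [465.9, 19.6]), ([308, 245], [558.5, 46.9]), ([237, 237], [605.5, -129.9]), ([241, 208], [522.4, -159.8]), ([278, 202], [468.1, -77.3])]
screw [194.3 209.5] [417.  309.5] [628.8 351.5  34.4] 2.2
screw [226.7 204.3] [381.6 302.5] [643.3 268.9  34.2] 2.7
screw [198.9 244. ] [422.4 274.3] [539.2 336.1  39. ] 4.6
screw [231.6 238.5] [387.2 268.7] [554.4 253.4  34.9] 2.4
fin far end? [570.1 -42.   36.1] 19.5
fin near end [511.  -55.7  87.3] 0.8
strip end [ 497.  -351.9   98.4] 5.3
top [(np.int32(1037), array([477.9, 261.1]))]
[(np.int32(191), array([464.5, 264.9]))]
scene [(np.int32(1175), array([178.9, 169.1]))]
[(np.int32(120), array([187.2, 171.2]))]
```

```bash
cat > m2.py <<'E'
from h import *
T=cap('top');S=cap('scene')
for p in [(538,-52.5,100),(538+29,-52.5+7.7,100),(538-29,-52.5-7.7,100)]: print('fin pred',np.round(proj(T,p),1),np.round(proj(S,p),1))
for nm,c,(u,v),lo in(('top',T,(479,261),0),('scene',S,(177,161),0)):
    g=c['img'].astype(int); print(nm,'lid ctr',onz(c,u,v,100).round(1))
    r=16; sub=g[v-r:v+r+1,u-r:u+r+1]
    blue=(sub[:,:,2]>sub[:,:,0]*1.3)&(sub[:,:,2]>50)
    print('\n'.join(''.join('##' if b else '%2d'%(x.mean()//10) for b,x in zip(rb,rx)) for rb,rx in zip(blue,sub)))
g=T['img'][222:264,335:375,1]; print('fin G, top rows222 cols335')
print('\n'.join(''.join('%3d'%(x) for x in r[::1]) for r in g[::2]))
E
python3 m2.py
```

```text
fin pred [353.7 243.1] [273.4 209. ]
fin pred [350.5 231.2] [271.3 219.3]
fin pred [357.  255.2] [275.4 199. ]
top lid ctr [ 497.2 -353.2  100. ]
131313151515151515151515151515151615151515151515151515151515151515
131213131515151515151515151515151515151515151515151515151515151515
131313131515151515151515151515151515151515151515151515151515151515
131313131315151515151515151515151515151515151515151515151515151515
131313131213151515151512131214141412141515151515151515151515151515
13131313131311101111 811131313131313131313141515151515151515151515
131313 8 9 5 6 810121313131313131313131313131215151515151515151515
 9 7 5 4 6 910 912131313131313131313131313131313141515151515151515
 5 4 3 5 810 91213131313131313131313131312131314131415151515151515
 4 3 5 71010121313131313131313131313131313131313131315151515151515
 4 4 6 91010131413131313131313131313131313131313131314151515151515
 4 6 8101012131413131313131313131313131313131313131313131515151515
 4 610101014131313131313131313141313131313131313131313121115151515
 5 710111214131314131313131313131313131313131313131313131011111111
 5 8101012141413
[... 5372 characters left out ...]
56 56 90 83 52 52 38 71 67 61 99 99 95 87 70 48 58 38 38 41 58 68 66 57 55 53 51 52 50 50 52 51
 67 49 48 84 98 65 67 66 53 52 83 95 77 50 41 66 68 69 87 90 83 74 64 62 66 67 61 60 40 39 42 51 59 65 66 66 72 64 68 65
 66 64 54 50 98 83 66 67 67 53 47 90 94 66 61 44 60 54 47 38 57 67 68 68 64 67 66 69 64 67 66 62 61 49 55 48 53 51 58 63
 71 66 50 50 82 92 64 56 66 55 53 75 93 78 67 67 67 68 66 66 68 67 70 66 67 67 67 65 67 67 64 65 66 66 66 66 68 68 69 84
 68 54 51 51 51 96 76 49 55 52 50 55 88 97 65 68 67 65 68 65 68 67 65 66 74 97 91 92 96 98 72 80 75106107107106106108107
 49 54 54 51 58 82 94 53 51 54 69 74 82 94 82 64 72 70 66 69 68 68 68 81 74106106105105109109107110109105109110109108111
```

Measured:
- **Holder:** origin about (537.5,-52), yaw about 105°.
- **Way home:** about (591.5,302.5), axis yaw about 100°. Screw heights of 34–35 match the jaw tops at 34.
- **Jar:** about (497,-352.5), lid z about 98–100, label yaw about 108°.

All are within reach. Moving above the fin next.

```bash
cat >> h.py <<'E'
from scipy.spatial.transform import Rotation as Ro
def go(x,y,z,yaw):
    s=ctrl.sense(); q=s['ee_rot']; R=Ro.from_quat([*q[1:],q[0]])
    ty=R.as_matrix()[:,1]; cur=np.degrees(np.arctan2(ty[1],ty[0]))
    c,k=np.cos(np.radians(yaw)),np.sin(np.radians(yaw))
    G=Ro.from_matrix(np.array([[-k,c,0],[c,k,0],[0,0,-1]]).T if 0 else np.column_stack([[-k,c,0],[c,k,0],[0,0,-1]]))
    d=R.inv().apply(np.array([x,y,z])-s['eef_pos'])/10; r=(R.inv()*G).as_rotvec(degrees=True)
    print('t',round(s['time_s'],2),'pos',s['eef_pos'].round(1),'yaw',round(cur,2),'F',s['force'].round(1),'->',d.round(2).tolist(),r.round(1).tolist())
E
python3 -c "
from h import *
go(537.5,-52,200,105)"
```

```text
t 0.3 pos [219.2 477.  231.1] yaw 65.32 F [-0.3 -0.2  1.4] -> [-51.01, -34.77, 3.12] [-0.0, -0.0, -39.7]
```

>>> step_arm([
  [[-51.0,-34.8,3.1],[0,0,-39.7],70],
  [[-51.0,-34.8,3.1],[0,0,-39.7],70],
  [[-51.0,-34.8,3.1],[0,0,-39.7],70],
  [[-51.0,-34.8,3.1],[0,0,-39.7],70],
  [[-51.0,-34.8,3.1],[0,0,-39.7],70],
  [[-51.0,-34.8,3.1],[0,0,-39.7],70],
  [[-51.0,-34.8,3.1],[0,0,-39.7],70],
  [[-51.0,-34.8,3.1],[0,0,-39.7],70],
], squeeze=40)

```text
time_s: 1.3
eef_pos: [459.9, 77.4, 208.1]
ee_rot: [0.0, -0.131, 0.991, 0.0]
force: [1.1, 0.8, -0.2]
grip_width: 0.703
grip_force: 0.0
```

```bash
python3 -c "
from h import *
go(537.5,-52,66,105)"
```

```text
t 1.3 pos [459.9  77.4 208.1] yaw 105.0 F [ 1.1  0.8 -0.2] -> [-4.14, -14.51, 14.22] [-0.0, 0.0, 0.0]
```

>>> step_arm([
  [[-4.1,-14.5,3],[0,0,0],70],
  [[-4.1,-14.5,3],[0,0,0],70],
  [[-4.1,-14.5,3],[0,0,0],70],
  [[-4.1,-14.5,3],[0,0,0],70],
  [[-4.1,-14.5,3],[0,0,0],70],
])

```text
time_s: 1.92
eef_pos: [536.0, -49.3, 178.2]
ee_rot: [-0.0, -0.131, 0.991, 0.0]
force: [-0.5, -0.3, 0.0]
grip_width: 0.7
grip_force: 0.0
```

```bash
python3 -c "
from h import *
go(537.5,-52,66,105)"
```

```text
t 1.93 pos [536.  -49.3 178.2] yaw 105.05 F [-0.5 -0.3  0. ] -> [-0.08, -0.31, 11.22] [0.0, -0.0, 0.0]
```

>>> step_arm([
  [[-0.1,-0.3,6],[0,0,0],70],
  [[-0.1,-0.3,9],[0,0,0],70],
  [[-0.1,-0.3,11.2],[0,0,0],70],
  [[-0.1,-0.3,11.2],[0,0,0],70],
  [[-0.1,-0.3,11.2],[0,0,0],70],
])

```text
time_s: 2.55
eef_pos: [538.5, -52.3, 67.4]
ee_rot: [0.001, -0.131, 0.991, -0.0]
force: [0.4, -1.2, 0.6]
grip_width: 0.699
grip_force: 0.0
```

```bash
python3 -c "
from h import *
go(537.5,-52,66,105)
T=cap('top','t1.png');S=cap('scene','s1.png')
a=cv2.imread('pics/t1.png')[200:290,300:420];b=cv2.imread('pics/s1.png')[170:260,220:340]
cv2.imwrite('pics/g1.png',np.hstack([cv2.resize(x,(400,300),interpolation=cv2.INTER_CUBIC) for x in(a,b)]))"
```

```text
t 2.55 pos [538.5 -52.3  67.4] yaw 105.07 F [ 0.4 -1.2  0.6] -> [0.09, 0.05, 0.14] [-0.1, 0.1, 0.1]
```

View pics/g1.png

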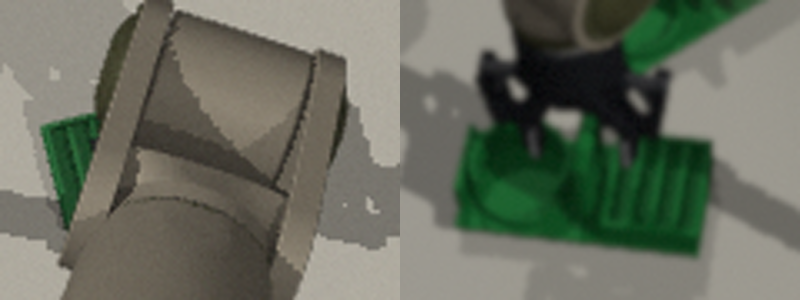

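The picture shows the fingers straddling the fin, with the left tip at (535,150) and the right at (628,155). The fin is at (590,140) between them, so I close.

>>> step_arm([
  [[0,0,0.1],[0,0,0],0],
  [[0,0,0.1],[0,0,0],0],
  [[0,0,0.1],[0,0,0],0],
  [[0,0,0.1],[0,0,0],0],
  [[0,0,0.1],[0,0,0],0],
  [[0,0,0.1],[0,0,0],0],
], squeeze=70)

```text
time_s: 3.4
eef_pos: [538.2, -52.7, 65.4]
ee_rot: [0.0, -0.131, 0.991, -0.0]
force: [-0.7, 0.6, 4.6]
grip_width: 0.152
grip_force: 69.5
```

```bash
python3 -c "
from h import *
print(ctrl.sense()['grip_width']);go(537.5,-52,66,105)"
```

```text
0.151932852936735
t 3.4 pos [538.2 -52.7  65.4] yaw 105.02 F [-0.7  0.6  4.6] -> [0.05, 0.08, -0.06] [-0.0, 0.0, 0.0]
```

>>> step_arm([
  [[0,0,-3],[0,0,0],0],
  [[0,0,-6],[0,0,0],0],
  [[0,0,-6],[0,0,0],0],
  [[0,0,-6],[0,0,0],0],
])

```text
time_s: 3.9
eef_pos: [537.2, -52.5, 123.2]
ee_rot: [-0.001, -0.131, 0.991, 0.001]
force: [0.2, 0.9, -4.8]
grip_width: 0.153
grip_force: 69.3
```

```bash
python3 -c "
from h import *
go(617.5,154.8,125,100)"
```

```text
t 3.9 pos [537.2 -52.5 123.2] yaw 105.01 F [ 0.2  0.9 -4.8] -> [-13.13, 17.94, -0.18] [0.1, -0.1, 5.0]
```

>>> step_arm([
  [[-4.4,6,-0.2],[0,0,2.5],0],
  [[-8.8,12,-0.2],[0,0,5],0],
  [[-13.1,17.9,-0.2],[0,0,5],0],
  [[-13.1,17.9,-0.2],[0,0,5],0],
  [[-13.1,17.9,-0.2],[0,0,5],0],
  [[-13.1,17.9,-0.2],[0,0,5],0],
  [[-13.1,17.9,-0.2],[0,0,5],0],
  [[-13.1,17.9,-0.2],[0,0,5],0],
])

```text
time_s: 4.9
eef_pos: [618.2, 153.3, 127.0]
ee_rot: [-0.0, -0.087, 0.996, -0.0]
force: [-0.2, 1.0, -4.4]
grip_width: 0.153
grip_force: 70.0
```

```bash
python3 -c "
from h import *
go(617.5,154.8,88.5,100)
T=cap('top','t2.png');S=cap('scene','s2.png')
f=lambda a:cv2.resize(a,(400,300),interpolation=cv2.INTER_CUBIC)
a=cv2.imread('pics/t2.png')[180:270,190:310];b=cv2.imread('pics/s2.png')[210:330,300:460]
cv2.imwrite('pics/g2.png',np.hstack([f(a),f(b)]))
print([ (np.round(proj(T,p)).tolist(),np.round(proj(S,p)).tolist()) for p in [(617.5-15.6,154.8+88.6,81)]])"
```

```text
t 4.9 pos [618.2 153.3 127. ] yaw 99.95 F [-0.2  1.  -4.4] -> [0.04, 0.16, 3.85] [-0.0, -0.0, -0.1]
[([233.0, 217.0], [378.0, 275.0])]
```

View pics/g2.png

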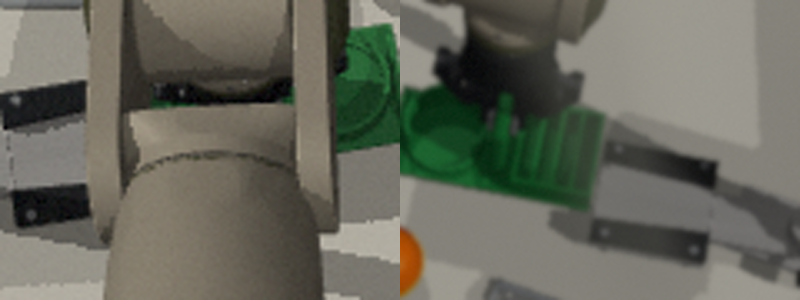

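The picture shows the holder gripped straight, with its narrow end at scene-crop (600,160) just before the mouth and in line with the jaws. I lower it at the mouth.

>>> step_arm([
  [[0,0.15,2],[0,0,0],0],
  [[0,0.15,3.8],[0,0,0],0],
  [[0,0.15,3.8],[0,0,0],0],
  [[0,0.15,3.8],[0,0,0],0],
  [[0,0.15,3.8],[0,0,0],0],
])

```text
time_s: 5.62
eef_pos: [618.4, 155.6, 89.9]
ee_rot: [0.001, -0.087, 0.996, -0.0]
force: [0.1, -0.1, -4.8]
grip_width: 0.153
grip_force: 69.8
```

```bash
python3 -c "
from h import *
go(591.5+.1736*75,302.5-.985*75,88.2,100)"
```

```text
t 5.62 pos [618.4 155.6  89.9] yaw 100.02 F [ 0.1 -0.1 -4.8] -> [0.09, 7.43, 0.17] [-0.0, 0.1, 0.0]
```

>>> step_arm([
  [[0.05,2,0.1],[0,0,0],0],
  [[0.05,4,0.1],[0,0,0],0],
  [[0.05,6,0.1],[0,0,0],0],
  [[0.05,7.4,0.1],[0,0,0],0],
  [[0.05,7.4,0.1],[0,0,0],0],
  [[0.05,7.4,0.1],[0,0,0],0],
])

```text
time_s: 6.38
eef_pos: [604.7, 228.0, 88.0]
ee_rot: [-0.0, -0.087, 0.996, -0.0]
force: [-0.3, 0.0, -4.4]
grip_width: 0.155
grip_force: 70.1
```

```bash
python3 -c "
from h import *
print(ctrl.sense()['wrist_torque'])
go(591.5+.1736*20,302.5-.985*20,87.5,100)"
```

```text
[-0.0462579   0.00087041 -0.02576621]
t 6.38 pos [604.7 228.   88. ] yaw 100.0 F [-0.3  0.  -4.4] -> [0.01, 5.57, 0.05] [-0.0, -0.0, 0.0]
```

>>> step_arm([
  [[0,1.5,0.05],[0,0,0],0],
  [[0,3,0.05],[0,0,0],0],
  [[0,4.3,0.05],[0,0,0],0],
  [[0,5.4,0.05],[0,0,0],0],
  [[0,5.5,0.05],[0,0,0],0],
  [[0,5.5,0.05],[0,0,0],0],
])

```text
time_s: 7.12
eef_pos: [595.0, 282.6, 87.6]
ee_rot: [-0.0, -0.087, 0.996, 0.0]
force: [0.5, 1.1, -2.9]
grip_width: 0.156
grip_force: 70.3
```

```bash
python3 -c "
from h import *
print(ctrl.sense()['wrist_torque'])
go(591.5,302.5,87.4,100)"
```

```text
[ 0.13426997  0.11520269 -0.0214105 ]
t 7.12 pos [595.  282.6  87.6] yaw 100.02 F [ 0.5  1.1 -2.9] -> [-0.0, 2.02, 0.02] [0.0, -0.0, 0.0]
```

>>> step_arm([
  [[0,0.4,0.0],[0,0,0],0],
  [[0,0.8,0.0],[0,0,0],0],
  [[0,1.2,0.0],[0,0,0],0],
  [[0,1.5,0.0],[0,0,0],0],
  [[0,1.5,0],[0,0,0],0],
])

```text
time_s: 7.75
eef_pos: [591.8, 297.3, 87.7]
ee_rot: [-0.001, -0.087, 0.996, -0.0]
force: [-5.2, -3.4, 1.9]
grip_width: 0.156
grip_force: 71.0
```

```bash
python3 -c "
from h import *
print(ctrl.sense()['wrist_torque'])
go(591.5,302.5,87.4,100)"
```

```text
[-0.53378125  0.97106938 -0.10097859]
t 7.75 pos [591.8 297.3  87.7] yaw 100.02 F [-5.2 -3.4  1.9] -> [-0.06, 0.52, 0.03] [-0.0, -0.1, 0.0]
```

>>> step_arm([
  [[0.05,0.0,0],[0,0,0],60],
  [[0.05,0,0],[0,0,0],60],
  [[0.05,0,0],[0,0,0],60],
  [[0.05,0,0],[0,0,0],60],
  [[0.05,0,-4],[0,0,0],60],
  [[0.05,0,-7],[0,0,0],60],
  [[0.05,0,-7],[0,0,0],40],
])

```text
time_s: 8.62
eef_pos: [592.9, 297.6, 160.3]
ee_rot: [0.003, -0.087, 0.996, 0.001]
force: [-0.5, 0.9, -0.2]
grip_width: 0.41
grip_force: 0.0
```

```bash
python3 -c "
from h import *
go(591.8+.1736*142,297.3-.985*142,155,100);go(591.8+.1736*142,297.3-.985*142,46,100)"
```

```text
t 8.62 pos [592.9 297.6 160.3] yaw 100.02 F [-0.5  0.9 -0.2] -> [0.13, -14.21, 0.52] [0.0, 0.3, 0.0]
t 8.62 pos [592.9 297.6 160.3] yaw 100.02 F [-0.5  0.9 -0.2] -> [0.18, -14.22, 11.42] [0.0, 0.3, 0.0]
```

>>> step_arm([
  [[0.1,-6,0],[0,0,0],0],
  [[0.1,-12,0],[0,0,0],0],
  [[0.1,-14.2,0],[0,0,0],0],
  [[0.1,-14.2,0],[0,0,0],0],
  [[0.1,-14.2,5],[0,0,0],0],
  [[0.1,-14.2,10],[0,0,0],0],
  [[0.1,-14.2,11.4],[0,0,0],0],
  [[0.1,-14.2,11.4],[0,0,0],0],
], squeeze=60)

```text
time_s: 9.62
eef_pos: [615.7, 158.2, 43.8]
ee_rot: [-0.0, -0.088, 0.996, 0.0]
force: [0.7, -0.2, 1.0]
grip_width: 0.002
grip_force: 0.0
```

```bash
python3 -c "
from h import *
go(591.5+.1736*120,302.5-.985*120,46,100)
T=cap('top','t3.png');S=cap('scene','s3.png')
f=lambda a:cv2.resize(a,(400,300),interpolation=cv2.INTER_CUBIC)
a=cv2.imread('pics/t3.png')[180:270,180:300];b=cv2.imread('pics/s3.png')[215:320,320:460]
cv2.imwrite('pics/g3.png',np.hstack([f(a),f(b)]))
"
```

```text
t 9.62 pos [615.7 158.2  43.8] yaw 100.08 F [ 0.7 -0.2  1. ] -> [-0.13, 2.63, -0.22] [0.0, -0.0, 0.1]
```

View pics/g3.png

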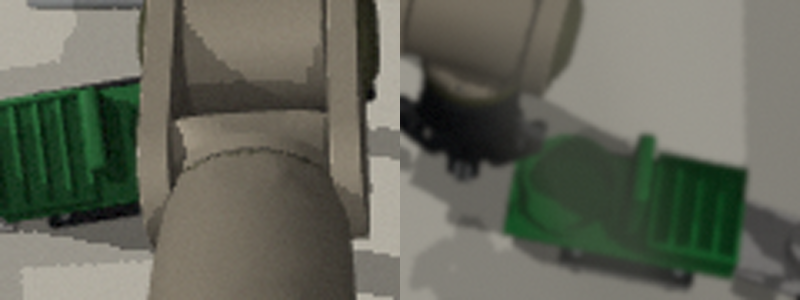

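The picture shows the holder seated low in the jaws with the shut fingers behind its push plate, at scene-crop (465,165). I push in small steps.

>>> step_arm([
  [[-0.1,1,-0.1],[0,0,0],0],
  [[-0.1,2,-0.1],[0,0,0],0],
  [[-0.1,2.5,-0.1],[0,0,0],0],
  [[-0.1,2.7,-0.1],[0,0,0],0],
  [[-0.1,2.7,-0.1],[0,0,0],0],
])

```text
time_s: 10.35
eef_pos: [611.9, 184.0, 44.6]
ee_rot: [-0.0, -0.087, 0.996, -0.0]
force: [-0.2, 0.6, -1.1]
grip_width: 0.002
grip_force: 0.0
```

>>> step_arm([
  [[0,0.3,0],[0,0,0],0],
  [[0,0.5,0],[0,0,0],0],
  [[0,0.7,0],[0,0,0],0],
  [[0,0.7,0],[0,0,0],0],
])

```text
time_s: 10.85
eef_pos: [610.8, 190.2, 44.6]
ee_rot: [-0.0, -0.087, 0.996, -0.001]
force: [-0.5, -3.9, -0.7]
grip_width: -0.002
grip_force: 2.4
```

>>> step_arm([
  [[0,0.1,0],[0,0,0],0],
  [[0,0.2,0],[0,0,0],0],
  [[0,0.3,0],[0,0,0],0],
  [[0,0.3,0],[0,0,0],0],
])

```text
time_s: 11.35
eef_pos: [610.7, 190.5, 44.6]
ee_rot: [-0.0, -0.087, 0.996, -0.003]
force: [0.2, -19.1, 1.3]
grip_width: -0.001
grip_force: 9.0
```

>>> step_arm([
  [[0,0.1,0],[0,0,0],0],
  [[0,0.2,0],[0,0,0],0],
  [[0,0.2,0],[0,0,0],0],
  [[0,0.2,0],[0,0,0],0],
])

```text
time_s: 11.85
eef_pos: [610.7, 190.7, 44.6]
ee_rot: [-0.0, -0.087, 0.996, -0.004]
force: [-0.0, -27.3, 1.6]
grip_width: -0.0
grip_force: 13.4
```

```bash
python3 -c "
from h import *
print(ctrl.sense()['wrist_torque']);go(0,0,0,100)"
```

```text
[-4.01287331 -0.06885102  0.07418741]
t 11.85 pos [610.7 190.7  44.6] yaw 99.96 F [ -0.  -27.3   1.6] -> [63.44, -8.19, 4.62] [-0.4, -0.1, -0.0]
```

>>> step_arm([
  [[0,-2,0],[0,0,0],0],
  [[0,-4,0],[0,0,0],0],
  [[0,-4,-6],[0,0,0],60],
  [[0,-6,-12],[0,0,0],100],
  [[0,-12,-14],[0,0,0],100],
  [[0,-18,-14],[0,0,0],100],
  [[0,-24,-14],[0,0,0],100],
  [[0,-24,-14],[0,0,0],100],
])

```text
time_s: 12.85
eef_pos: [651.7, -45.1, 184.1]
ee_rot: [-0.0, -0.085, 0.996, -0.0]
force: [-0.4, 0.3, 0.5]
grip_width: 0.996
grip_force: 0.0
```

```bash
cat > m3.py <<'E'
from h import *
T=cap('top','t4.png');S=cap('scene','s4.png')
f=lambda a:cv2.resize(a,(400,300),interpolation=cv2.INTER_CUBIC)
a=cv2.imread('pics/t4.png')[185:260,185:285];b=cv2.imread('pics/s4.png')[230:320,340:460]
cv2.imwrite('pics/g4.png',np.hstack([f(a),f(b)]))
ax=np.array([-.1736,.985]);la=np.array([-.985,-.1736]);H=np.array([591.5,302.5])
for c,bb in((T,(170,190,120,70)),(S,(330,220,120,110))):
    g=c['img'].astype(int); m=((g[:,:,1]>g[:,:,0]*1.5)&(g[:,:,1]>30)).astype(np.uint8); k=np.zeros_like(m); x,y,w,h=bb; k[y:y+h,x:x+w]=m[y:y+h,x:x+w]
    cs,_=cv2.findContours(k,0,1); hu=cv2.convexHull(max(cs,key=cv2.contourArea))
    for e in np.arange(1,9,.25):
        q=cv2.approxPolyDP(hu,e,True)[:,0]
        if len(q)<=5: break
    for p in q:
        w=onz(c,*p,42)[:2]; print(p,w.round(1),'ax',((w-H)@ax).round(1),'lat',((w-H)@la).round(1))
go(497,-352.5,180,108)
E
python3 m3.py
```

```text
[248 201] [651.1 212.1] ax -99.4 lat -43.0
[253 234] [566.  197.3] ax -99.2 lat 43.4
[183 246] [534. 373.] ax 79.4 lat 44.4
[177 244] [539.  388.3] ax 93.6 lat 36.8
[173 211] [623.5 402.3] ax 92.7 lat -48.8
[408 263] [523.6 296.9] ax 6.3 lat 67.8
[442 276] [526.3 383.1] ax 90.7 lat 50.2
[437 312] [620.2 396.8] ax 87.9 lat -44.6
[409 306] [630.4 332.4] ax 22.6 lat -43.5
[404 284] [581.  304.7] ax 4.0 lat 9.9
t 12.95 pos [651.4 -41.  184.4] yaw 99.96 F [-0.1  0.5  1.1] -> [20.6, -28.01, 0.42] [0.0, -0.0, -8.0]
```

View pics/g4.png

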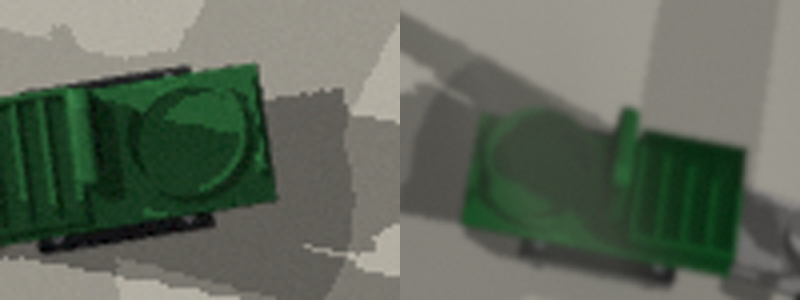

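The picture shows the holder straight and centred between the jaws: lateral ±43 either side, trailing corners level. The push face was at -98.9 mm with 27 N and no further motion, which is consistent with wedged. On to the jar.

>>> step_arm([
  [[5,-7,0.4],[0,0,-4],100],
  [[10,-14,0.4],[0,0,-8],100],
  [[15,-20,0.4],[0,0,-8],100],
  [[19,-26,0.4],[0,0,-8],100],
  [[20.6,-28,0.4],[0,0,-8],100],
  [[20.6,-28,0.4],[0,0,-8],100],
  [[20.6,-28,0.4],[0,0,-8],100],
  [[20.6,-28,0.4],[0,0,-8],100],
])

```text
time_s: 13.95
eef_pos: [498.2, -350.6, 180.6]
ee_rot: [0.0, -0.157, 0.988, 0.0]
force: [1.0, 0.6, -0.7]
grip_width: 1.001
grip_force: 0.0
```

Run:
```python
from h import *
go(497,-352.5,72,108)
T=cap('top','t5.png');S=cap('scene','s5.png')
g=T['img'][205:234,190:222,1]; print(np.round(proj(T,(591.5,302.5,122)),1),np.round(proj(S,(591.5,302.5,122)),1)); print('\n'.join(''.join('%4d'%x for x in r) for r in g[::2]))
g=S['img'][255:295,395:417,1]; print('scene 255/395');print('\n'.join(''.join('%4d'%x for x in r) for r in g[::2]))
# strip yaw from the scene and top at z=100 (from first pictures)
print([onz(S,u,160.8,100)[:2].round(1) for u in(176,186)],[onz(T,*p,100)[:2].round(1) for p in((478,261.5),(470,264))])
```

```text
t 13.95 pos [ 498.2 -350.6  180.6] yaw 108.12 F [ 1.   0.6 -0.7] -> [0.18, -0.15, 10.86] [0.0, 0.0, 0.1]
[204.6 218.4] [406.9 272.6]
 144 143 143 143 142 141 142 142 143 142 142 143 146 141 116  90  89  67  51  53  43  37  34  35  33  27  31  38  55  61  78 103
 138 116  92  95 105  95  71  88 100 100  96  84 107  86  90  81  56  49  71  81  95  96  97  95  97  87  89 100 100  99 100 102
 100  84  72  77  85  69  51  52  44  43  46  89 116 109 102  91  64  37  42  52  86 101  98  99  88  83  86  87 101 102 100 101
  46  59  52  61  88  95  36  53  66  63  56  71 113 113 102  95  71  42  25  37  44  40  49  52  57  54  63  75  91  88  93 101
  40  72  69  73  84  97  49  41  68  64  66  75 117 116 101  96  78  53  16  37  38  38  33  47  58  57  62  58  41  43  59  51
  39  66  69  66  73  96  66  38  64  65  70  67  97 113 106  99  90  59  19  37  39  35  34  38  55  69  67  48  46  44  47  71
  40  54  65  68  71  97  84  38  56  68  69  58  79 113 104  97  97  67  33  23  33  35  38  38  50  65  71  42  40  44  63  70
  36  48  68  67  70  79  99  41  45  65  69  68  82 120 107  99
[... 2163 characters left out ...]
  62  57  63  76  89  95  95  92  81  71  78  78  68  60  61  62
  69  73  75  76  76  69  62  60  66  78  87  92  93  90  75  68  74  73  66  62  64  63
  74  73  73  74  74  68  61  60  62  67  72  78  81  78  68  64  70  67  62  62  64  62
  70  68  68  71  71  65  61  60  62  64  66  69  68  64  60  65  69  66  62  64  63  63
  66  65  68  68  67  64  61  63  65  66  68  70  68  61  58  66  68  63  62  63  64  61
  66  67  67  66  64  63  64  65  65  67  71  69  65  58  63  70  69  65  64  64  63  63
  66  67  67  66  64  65  66  68  68  70  71  67  62  59  65  69  67  63  65  65  62  64
[array([ 498.1, -348.5]), array([ 488.3, -324.5])] [array([ 496. , -350.7]), array([ 489.8, -331.2])]
```

The fin top in the top view is at column 204.5 (predicted 204.6), so the holder is home. I descend over the small jar.

>>> step_arm([
  [[0.15,-0.15,4],[0,0,0],100],
  [[0.15,-0.15,8],[0,0,0],100],
  [[0.15,-0.15,10.5],[0,0,0],100],
  [[0.15,-0.15,10.5],[0,0,0],100],
  [[0.15,-0.15,10.5],[0,0,0],100],
])

```text
time_s: 14.68
eef_pos: [497.3, -353.9, 77.0]
ee_rot: [0.001, -0.157, 0.988, -0.001]
force: [0.2, 0.5, 0.2]
grip_width: 0.997
grip_force: 0.0
```

```bash
python3 -c "
from h import *
go(497,-352.5,72,108)
T=cap('top','t6.png');S=cap('scene','s6.png')
f=lambda a:cv2.resize(a,(400,300),interpolation=cv2.INTER_CUBIC)
a=cv2.imread('pics/t6.png')[225:300,420:520];b=cv2.imread('pics/s6.png')[130:205,130:230]
cv2.imwrite('pics/g6.png',np.hstack([f(a),f(b)]))"
```

```text
t 14.68 pos [ 497.3 -353.9   77. ] yaw 108.07 F [0.2 0.5 0.2] -> [-0.02, 0.15, 0.5] [-0.1, 0.1, 0.1]
```

View pics/g6.png

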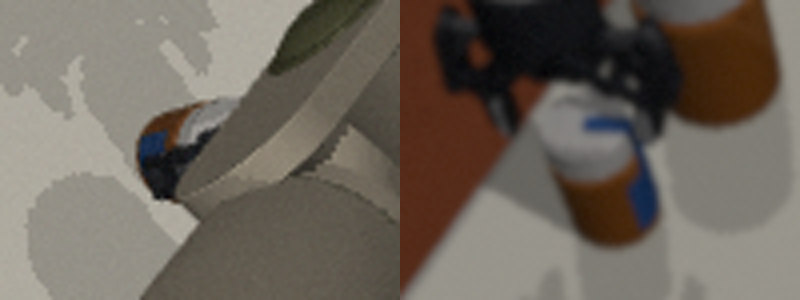

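The picture shows the lid at (587,120), with fingertips at (508,125) and (652,130) on either side and central. I go a little lower and close.

>>> step_arm([
  [[0,0,0.5],[0,0,0],100],
  [[0,0.05,0.5],[0,0,0],50],
  [[0,0.05,0.5],[0,0,0],50],
  [[0,0.05,0.5],[0,0,0],50],
  [[0,0.05,0.5],[0,0,0],50],
  [[0,0.05,0.5],[0,0,0],50],
], squeeze=45)

```text
time_s: 15.52
eef_pos: [496.4, -353.5, 70.9]
ee_rot: [0.0, -0.157, 0.988, -0.0]
force: [-1.3, 2.0, 5.2]
grip_width: 0.673
grip_force: 48.5
```

```bash
python3 -c "
from h import *
go(497,-352.5,72,108)"
```

```text
t 15.53 pos [ 496.4 -353.5   70.9] yaw 108.02 F [-1.3  2.   5.2] -> [-0.09, 0.07, -0.11] [-0.0, 0.0, 0.0]
```

>>> step_arm([
  [[0,0,-1],[0,0,0],50],
  [[0,0,-3],[0,0,0],50],
  [[0,0,-6],[0,0,0],50],
  [[0,0,-9],[0,0,0],50],
  [[0,0,-11],[0,0,0],50],
  [[0,0,-11],[0,0,0],50],
  [[0,0,-11],[0,0,0],50],
])

```text
time_s: 16.4
eef_pos: [495.9, -353.2, 179.3]
ee_rot: [-0.001, -0.157, 0.988, 0.001]
force: [-0.0, -0.6, -3.3]
grip_width: 0.678
grip_force: 49.0
```

```bash
python3 -c "
from h import *
go(600.5,251.3,185,9.5)"
```

```text
t 16.4 pos [ 495.9 -353.2  179.3] yaw 108.01 F [-0.  -0.6 -3.3] -> [-28.64, 54.26, -0.5] [0.0, -0.1, 98.5]
```

>>> step_arm([
  [[-1.3,2.5,-0.5],[0,0,5],50],
  [[-3.9,7.4,-0.5],[0,0,14],50],
  [[-6.5,12.3,-0.5],[0,0,23],50],
  [[-9.1,17.3,-0.5],[0,0,32],50],
  [[-11.7,22.2,-0.5],[0,0,41],50],
  [[-14.3,27.1,-0.5],[0,0,50],50],
  [[-16.9,32,-0.5],[0,0,59],50],
  [[-18.9,35.8,-0.5],[0,0,66],50],
])

```text
time_s: 17.4
eef_pos: [564.9, 47.6, 184.3]
ee_rot: [-0.001, 0.408, 0.913, -0.0]
force: [0.3, -0.1, -3.3]
grip_width: 0.676
grip_force: 49.4
```

```bash
python3 -c "
from h import *
go(600.5,251.3,185,9.5)"
```

```text
t 17.4 pos [564.9  47.6 184.3] yaw 41.82 F [ 0.3 -0.1 -3.3] -> [12.8, 16.23, -0.07] [-0.1, -0.1, 32.3]
```

>>> step_arm([
  [[3,4,0],[0,0,9],50],
  [[6.5,8.2,0],[0,0,18],50],
  [[9.5,12.2,0],[0,0,27],50],
  [[11.5,15,0],[0,0,32],50],
  [[12,15.5,0],[0,0,32.3],50],
  [[12,15.5,0],[0,0,32.3],50],
  [[12,15.5,0],[0,0,32.3],50],
])

```text
time_s: 18.27
eef_pos: [600.1, 237.1, 185.3]
ee_rot: [-0.0, 0.645, 0.764, -0.0]
force: [0.0, -0.4, -3.8]
grip_width: 0.675
grip_force: 49.6
```

```bash
cat > m4.py <<'E'
from h import *
go(600.5,251.3,185,9.5)
T=cap('top','t7.png');S=cap('scene','s7.png')
f=lambda a:cv2.resize(a,(400,300),interpolation=cv2.INTER_CUBIC)
a=cv2.imread('pics/t7.png')[180:255,190:290];b=cv2.imread('pics/s7.png')[195:300,320:460]
cv2.imwrite('pics/g7.png',np.hstack([f(a),f(b)]))
s=ctrl.sense();p=s['eef_pos']; print('jar bottom pred px scene',np.round(proj(S,(p[0],p[1],p[2]-71)),1),'cup rim px',np.round(proj(S,(600.5,251.3,78)),1))
E
python3 m4.py
```

```text
t 18.27 pos [600.1 237.1 185.3] yaw 9.68 F [ 0.  -0.4 -3.8] -> [1.39, 0.28, 0.03] [-0.0, 0.0, 0.2]
jar bottom pred px scene [377.7 267.5] cup rim px [381.8 276.6]
```

View pics/g7.png

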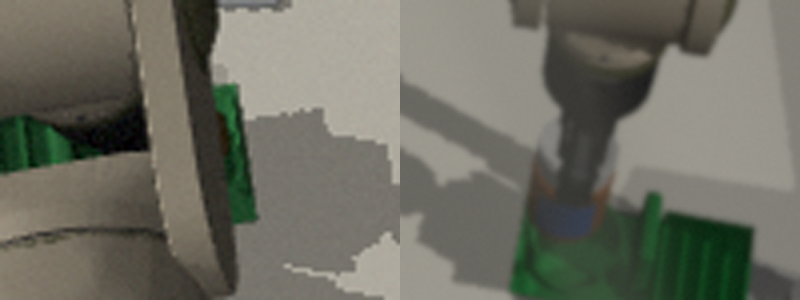

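The picture shows the jar hanging upright and its blue label facing the scene camera side (+x), centred at (565,222) in the crop. I check the cup's place from the earlier clear top view before lowering.

Run:
```python
from h import *
T=cap('top');print(np.round(proj(T,(600.5,251.3,78)),1), np.round(proj(T,(600.5,251.3,45)),1))
g=cv2.imread('pics/t4.png')[200:240,214:256,1]
print('rows 200 cols 214');print('\n'.join(''.join('%4d'%x for x in r) for r in g[::2]))
go(600.4,252.0,160,9.5)
```

```text
[229.6 218. ] [231.9 220.2]
rows 200 cols 214
 151 147 154 146 148 150 148 148 149 147 147 150 146 148 147 149 147 149 146 148 153 152 147 149 146 147 148 148 151 147 148 148 148 148 132 147 150 151 147 148 148 148
 151 147 149 146 150 151 149 147 121  96  98  95  72  50  57  46  43  39  67 150 146 128 101 118 123 109  92  89  87  91  90  91  91  89  92  96 149 151 148 147 147 149
  48  50  44  40  43  39  31  31  30  37  53  62 102 106 105  84  87  87  89  92  92  91  85  93  89  89  89  90  87  91  89  89  90  91  67  75 151 147 149 149 147 146
  72  88  90  85 103 100 101 103 105 101 101  93  93 103 102 101  90  78  78  78  83  86  89  89  89  83  88  88  91  88  89  89  91  88  66  49 124 148 147 148 150 148
  90  86  86  88  88  89  87  88  89  90 104  99  65  61  64  59  59  56  54  52  58  88  87  86  79  86  80  89  89  71  57  65  82  91  92  40  77 149 151 147 149 147
  89  86  88  92  91  89  89  87  88  70  50  55  55  59  56  58  89  87  90  87  89  88  91  87  92  89  87  93  92  91  74  57  59  87  83  36  54 101 101  98  91  95
  57  58  56  57  49  69  90  78  45  56
[... 1724 characters left out ...]
55  58  60  88  63  64  45  39  35  39  49  58  60  56  55  56  57  61  54  60  61  67  95  94
  42  36  52  59  56  53  57  59  60  56  52  56  52  44  40  37  39  43  40  39  38  36  38  41  47  49  54  56  57  56  62  59  56  57  59  57  56  57  61  62  69  93
  58  58  60  55  56  59  59  60  60  57  59  56  56  61  60  56  55  56  56  56  54  56  55  60  57  60  59  58  58  48  60  66  60  62  82  91  93  93  96  92  93  97
  58  61  58  55  61  56  62  88  91  92  87  90  87  57  64  61  58  50  51  44  27  15  23  32  73  90  91  91  94  93  97  97  94  97  95  96  94  96  94  94  97  95
t 18.43 pos [600.2 237.4 185.7] yaw 9.67 F [-0.3  0.8 -3.6] -> [1.44, 0.26, 2.57] [-0.0, 0.0, 0.2]
```

```bash
python3 -c "
from h import *
go(600.7,250.8,158,9.5)"
```

```text
t 18.43 pos [600.2 237.4 185.7] yaw 9.67 F [-0.3  0.8 -3.6] -> [1.32, 0.27, 2.77] [-0.0, 0.0, 0.2]
```

>>> step_arm([
  [[0.7,0.1,0],[0,0,0],50],
  [[1.3,0.2,0],[0,0,0],50],
  [[1.3,0.2,1],[0,0,0],50],
  [[1.3,0.2,2],[0,0,0],50],
  [[1.3,0.2,2.5],[0,0,0],50],
  [[1.3,0.2,2.5],[0,0,0],50],
])

```text
time_s: 19.18
eef_pos: [599.8, 251.3, 160.0]
ee_rot: [-0.0, 0.645, 0.764, -0.0]
force: [0.8, -0.6, -3.7]
grip_width: 0.679
grip_force: 49.6
```

```bash
python3 -c "
from h import *
go(600.7,250.8,146,9.5)"
```

```text
t 19.18 pos [599.8 251.3 160. ] yaw 9.71 F [ 0.8 -0.6 -3.7] -> [-0.06, 0.09, 1.4] [-0.1, 0.0, 0.2]
```

>>> step_arm([
  [[-0.05,0.08,0.5],[0,0,0],50],
  [[-0.05,0.08,1],[0,0,0],50],
  [[-0.05,0.08,1.5],[0,0,0],50],
  [[-0.05,0.08,2],[0,0,0],50],
  [[-0.05,0.08,2],[0,0,0],50],
])

```text
time_s: 19.8
eef_pos: [600.6, 251.0, 140.0]
ee_rot: [-0.0, 0.645, 0.764, -0.0]
force: [0.4, 0.1, -3.2]
grip_width: 0.677
grip_force: 49.6
```

```bash
python3 -c "
from h import *
print(ctrl.sense()['wrist_torque']);go(600.7,250.8,114.5,9.5)"
```

```text
[-0.03773296 -0.0078765  -0.02451818]
t 19.8 pos [600.6 251.  140. ] yaw 9.72 F [ 0.4  0.1 -3.2] -> [-0.02, 0.01, 2.55] [-0.1, 0.0, 0.2]
```

>>> step_arm([
  [[0,0,0.6],[0,0,0],50],
  [[0,0,1.2],[0,0,0],50],
  [[0,0,1.8],[0,0,0],50],
  [[0,0,2.3],[0,0,0],50],
  [[0,0,2.4],[0,0,0],50],
  [[0,0,2.4],[0,0,0],50],
])

```text
time_s: 20.55
eef_pos: [600.8, 251.1, 116.6]
ee_rot: [0.0, 0.645, 0.764, 0.0]
force: [-0.6, 0.0, -3.5]
grip_width: 0.676
grip_force: 49.6
```

```bash
python3 -c "
from h import *
print(ctrl.sense()['wrist_torque']);go(600.7,250.8,112.5,9.5)"
```

```text
[ 0.03204867 -0.00283752 -0.01829612]
t 20.55 pos [600.8 251.1 116.6] yaw 9.72 F [-0.6  0.  -3.5] -> [-0.03, -0.02, 0.41] [0.0, -0.0, 0.2]
```

>>> step_arm([
  [[0,0,0.1],[0,0,0],50],
  [[0,0,0.2],[0,0,0],50],
  [[0,0,0.3],[0,0,0],50],
  [[0,0,0.35],[0,0,0],50],
  [[0,0,0.35],[0,0,0],50],
])

```text
time_s: 21.18
eef_pos: [600.8, 251.1, 113.1]
ee_rot: [0.0, 0.645, 0.764, 0.0]
force: [0.3, -0.4, -3.4]
grip_width: 0.678
grip_force: 49.8
```

>>> step_arm([
  [[0,0,0.1],[0,0,0],50],
  [[0,0,0.15],[0,0,0],50],
  [[0,0,0.15],[0,0,0],50],
])

```text
time_s: 21.55
eef_pos: [600.9, 251.2, 112.9]
ee_rot: [0.0, 0.645, 0.764, 0.0]
force: [-2.8, -1.4, 6.4]
grip_width: 0.672
grip_force: 50.6
```

Floor contact is at TCP z 112.9, as expected (70.9+42). I release.

>>> step_arm([
  [[0,0,-0.02],[0,0,0],75],
  [[0,0,-0.02],[0,0,0],90],
  [[0,0,-0.02],[0,0,0],100],
  [[0,0,-0.02],[0,0,0],100],
  [[0,0,-1],[0,0,0],100],
  [[0,0,-4],[0,0,0],100],
  [[0,0,-10],[0,0,0],100],
  [[0,0,-14],[0,0,0],100],
])

```text
time_s: 22.55
eef_pos: [601.0, 251.2, 255.4]
ee_rot: [0.001, 0.645, 0.764, 0.001]
force: [-0.3, -0.6, 0.4]
grip_width: 1.001
grip_force: 0.0
```

>>> step_arm([
  [[-6,0,0],[0,0,0],100],
  [[-12,0,0],[0,0,0],100],
  [[-18,0,0],[0,0,0],100],
  [[-24,0,0],[0,0,0],100],
  [[-24,0,0],[0,0,0],100],
  [[-24,0,0],[0,0,0],100],
])

```text
time_s: 23.3
eef_pos: [641.3, 14.9, 252.1]
ee_rot: [0.0, 0.645, 0.764, 0.0]
force: [-0.6, 1.0, -0.6]
grip_width: 1.005
grip_force: 0.0
```

```bash
python3 -c "
from h import *
go(600,251,250,9.5)
T=cap('top','t8.png');S=cap('scene','s8.png')
f=lambda a:cv2.resize(a,(400,300),interpolation=cv2.INTER_CUBIC)
a=cv2.imread('pics/t8.png')[185:260,185:285];b=cv2.imread('pics/s8.png')[225:315,340:460]
cv2.imwrite('pics/g8.png',np.hstack([f(a),f(b)]))
for z in (142,): print(np.round(proj(T,(600.7,250.5,z)),1),np.round(proj(S,(600.7,250.5,z)),1))"
```

```text
t 23.3 pos [641.3  14.9 252.1] yaw 9.72 F [-0.6  1.  -0.6] -> [23.97, -0.08, 0.21] [0.0, -0.0, 0.2]
[225.2 213.3] [384.5 264.1]
```

View pics/g8.png

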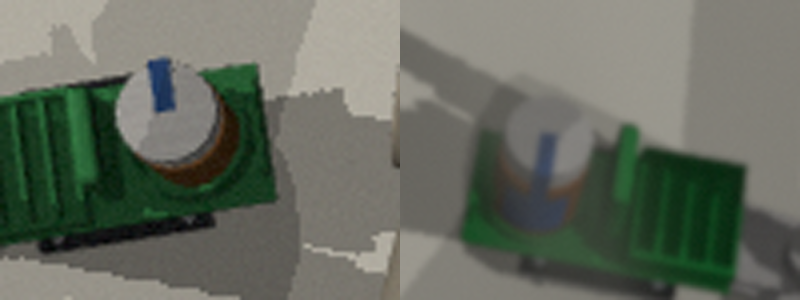

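The picture shows the jar standing in the cup with its lid at crop (166,112), which is (226.5,213) in the image. The seal strip points straight out of the window at yaw about 9° (10° wanted). The gripper is clear, so I hand in.

```bash
python3 -c "
from rig import ctrl
print(ctrl.finish_job())"
```

```text
the job is handed in; nothing more can be done
None
```

I handed the job in at about 23 s of the 72 s allowed. The holder is wedged in the way (pushed to about 27 N until it stopped moving), the jar is upright on the cup's floor with its label facing out of the window to within about 1°, and the robot is clear; no verdict was returned.

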